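Pump up the pressure-filtration vessel and open its feed valve

TASK

Someone has given the hand pump on the pressure-filtration rig only a few strokes. With your fingertips, pump the black plunger knob on the vessel lid - all the way down and all the way back up each time - until the brass indicator pin in front of it stands fully out; only then push the valve lever round its quarter turn, to lie along the pipe, so that the pressure feeds the filter. Do not touch the pin, lift nothing, and leave everything else where it stands.

Things in the scene. Friction and masses are not known exactly. Their poses are not given: they have to be found in the camera images.
- rig: Filtration rig, screwed down, on an aluminium base plate 150 (x) x 370 (y) mm, plate top at z 16 mm. Origin: centre of its underside on the worktop; x across, y along the plate, z up. Vessel at y +110, valve at y -40, filter at y -140 mm, all at x 0. A steel pipe of radius 6 mm, centreline z 122 mm, joins them; the brass valve body on it is 29 mm thick, its top at z 137 mm.
- lid_centre (a point): Centre of the top of the steel vessel's lid, at rig (0, 110) mm, z 150 mm. The vessel has a radius of 55 mm, its lid flange 61 mm; four brass wing nuts stand round it, out to radius 79 mm and up to z 158 mm, on its diagonals. The pump barrel (radius 20 mm, top z 168 mm) is in the middle; a filling plug behind it reaches z 162 mm.
- filter_centre (a point): Centre of the top of the round disc filter holder (radius 28 mm, z 66 to 111 mm) at rig (0, -140) mm; the pipe's elbow (top z 128 mm) enters it from above, and its spout points down into the beaker.
- plunger_top (a point): Centre of the flat top of the black plunger knob (a mushroom 41 mm across, 18 mm thick), which is 214 mm above the worktop when up; follows the knob. At rig (0, 110 mm).
- plunger_travel (a joint): Plunger travel, m: 0 up, 0.026 fully home on a hard stop. A spring returns it: about 3 N at the top, 9 to 12 N near the bottom. A stroke counts if pressed 20 mm or more and let back to within 5 mm of the top before the next; much shorter strokes do nothing. Extra strokes once the pin is fully out do nothing and do no harm.
- pin: Brass indicator pin, 9 mm thick, upright in a dark steel bush on the vessel lid, 40 mm from the plunger's axis toward the rig's -x side. Origin: on its axis, 8 mm below its top.
- pin_travel (a joint): How far the pin stands out, m: 0 in (its top 8 mm above the lid), 0.024 fully out. It starts 0 to 0.015 out, rises about 4 mm with each full stroke (the first may give 0.5 to 6 mm), and stays where it is (2 to 6 strokes are needed). Fully out means above 0.0215; the step before the last leaves it at about 0.020.
- pin_top (a point): Centre of the top of the indicator pin.
- valve_axis (a point): On the vertical hinge axis of the valve lever, at the mid-height of the lever, z = 149.5 mm. At rig (0, -40 mm).
- lever_tip (a point): End of the valve lever, 78 mm from the hinge axis, mid-height of the lever. The lever is level; its outer 50 mm are a black sleeve 16 mm wide and 10 mm high (z 144.5 to 154.5 mm); below it there is free space down to the pipe (top at z 128 mm).
- valve_travel (a joint): Valve lever angle about +z, rad: 0 shut (square to the pipe, pointing to the rig's -x), 1.571 open against its stop (along the pipe, pointing to the rig's -y, away from the vessel). Starts 0 to 0.12, stays where left, takes 1 to 2 N at the sleeve. Open it by pushing the lever's side that faces the vessel, toward -y and round in an arc.
- beaker: Low glass beaker, 66 mm across and 55 mm high, loose on the base plate under the filter's spout at rig (0, -140 mm). Origin: centre of its underside. Stays there.
- petri: Loose petri dish, 67 mm across, 14 mm high, on the worktop in front of the vessel; bystander. Origin: centre of its underside.
- forceps: Loose forceps, 133 mm long, 10 mm high, on the worktop in front of the rig; bystander.
- stock: Loose glass stock bottle with a blue screw cap, 68 mm across, 149 mm high, on the worktop behind the rig; bystander. Origin: centre of its underside.
- tub: Loose white bottle, 57 mm across, 118 mm high, on the worktop behind the rig; bystander. Origin: centre of its underside.
Mind the look-alikes: they are no part of the job. What is meant by the beaker is not orange, red or turquoise, and is the larger of those in its own colour.

How it is judged:
By the outcome, as a careful person would: the job done as asked, in the order asked, and still so for the second after the job is handed in, with the robot touching nothing.
It also fails if it takes over 58 s, if anything falls off the work surface, if the arm or the gripper's body presses on something with over 40 N, if the wrist force passes 120 N, or if a joint passes its speed limit or range.

ROBOT

A 7-joint arm with a two-finger parallel gripper is mounted at the origin on a cart in front of the work surface, level with it; the furniture and walls round the work are solid. World frame = base frame: x ahead of the robot, y to its left, z up, the work surface at z = 0. Lengths are in m, angles in rad, forces in N, time in s.
With the tool pointing down it reaches from about 0.425 to 0.875 m from the base axis. Payload 8.4 kg.
Tool frame: the origin (TCP) lies midway between the tips of the shut fingers; the grasp point (between the pads) lies 19 mm behind it (r.grip_depth is the distance from the TCP to the grasp point, in m); z points along the fingers, y is the line along which they close (so a half turn about z gives the same grasp; the last joint's range is limited). The gripper opens to 85 mm and grips with 20 to 120 N. Pads are 22 mm wide; open, the fingers measure 114 mm over their backs; the gripper's body (76 mm by 85 mm) begins 54 mm behind the grasp point. The pads swing forward as they close: fully open they stand 13 mm farther back than shut.
Start: joints at [1.018, 0.333, 0.04, 1.465, -0.013, 1.343, -0.059], TCP at [0.285, -0.584, 0.231] pointing down, gripper open.
Joint ranges: [-2.58, 2.58], [-0.38, 2.09], [-1.3, 1.39], [0.25, 2.4], [-1.5, 4.64], [0.08, 2.09], [-2.65, 2.65]. Speed limits (rad/s): [2.22, 2.22, 2.79, 2.79, 3.14, 3.14, 3.14].

INTERFACE

Orientations are given as [roll, pitch, yaw] about the fixed x, y, z axes, in that order (R = Rz(yaw) Ry(pitch) Rx(roll)).
In Python, from cell import r, imaging gives the robot as it stands.
- The arm moves only by the shell command python3 -m creep 'ROWS' [FORCE]. ROWS is JSON, a list that holds one entry, the list of rows, each a list of 5 numbers: the shift along the tool's x, y, z in m, then the turn about the tool's z in rad, then the closure, from -1 (fully open) to 1 (shut), so that 0 is half open. In form: [[[dx, dy, dz, yaw, grip], ...]]. A call has 1 to 12 rows; each row is the pose to reach, as a shift and turn from the pose commanded when the call began, along the tool's axes at that moment; what a row does not reach only later rows make up. A row lasts 1/8 s, in which the tool goes at most 62.5 mm and 10.7 degrees, less where a joint would pass 70% of its speed; a pose out of reach is approached as far as the arm can. A call with a gripper value outside its range is refused whole. The fingers move at their own pace and stop on an object; FORCE is the grip in N (left out, the last holds). Time passes only in rows, so rows that repeat a pose let the fingers close. It gives the time, the measured TCP pose, the force, the opening and the grip force at its end, in the units of the state.
- r.sense(): the state, without advancing time (a new reading comes with each control period).
- imaging.get_image(name): name is "scene" or "side" or "wrist"; returns the picture (480x640x3 uint8, blue, green, red); there is no depth.
- imaging.camera_model(name): a dict with "camera_matrix" (3x3 intrinsics, pixels), "camera_from_world" (4x4, takes a point from world to camera coordinates). Camera axes: x right, y down, z forward; pixel columns grow to the right and rows downward; lengths in m; the calibration is good to about 2 mm. A picture is of the moment at which its call begins: read the wrist's pose just before it. camera_model takes no time and is no camera call; for the wrist camera it gives the pose at the moment of the call.
- r.finish_job(): hands the job in; it is judged then, once.
The state is a dict: "time_s": time; "q": joint angles; "joint_vel": joint speeds; "tau": joint torques, N m; "ee_pos": TCP position; "orientation": TCP orientation; "wrist_force": force on the tool from outside, world axes, zero at the start; "ft_torque": the same for the moment, N m; "opening": finger opening in m; "grasp_force": force on a finger pad.
Only numpy, scipy, OpenCV 4.12 (cv2) and the standard library are available. Lean on these libraries where they do the work, as an engineer would, in place of code of your own. Each camera call takes 0.05 s, during which the arm holds its last target. There are 200 camera calls.

## Working session

There is one attempt and no reset: what is moved stays moved. The work goes in short steps, Python scripts to look and compute and a shell command to move; the robot and the scene stay as the last step left them, time stands still between calls to the robot, and variables do not carry over. Pictures are saved under pics/ and viewed, at most 13 in all, crops included, and the job is handed in when it is done.

```bash
mkdir -p pics; python3 - <<'E'
from cell import r, imaging
import cv2,json
s=r.sense();print(s)
for n in("scene","side"):
    cv2.imwrite(f"pics/{n}0.png",imaging.get_image(n));m=imaging.camera_model(n);print(n,m)
E
```

```text
{'time_s': 0.0, 'q': array([ 1.01779874,  0.33390444,  0.03982794,  1.46624189, -0.01338379,
        1.34328716, -0.05851011]), 'joint_vel': array([-1.50452019e-04,  8.86042697e-05, -1.25339099e-03, -2.25239166e-03,
        4.49913711e-05, -7.41224265e-04,  4.90860077e-04]), 'tau': array([-1.16680226e-04, -6.58551908e+01,  1.36511061e+00, -4.05563235e+01,
        1.65474066e-02,  1.26336759e-02, -1.60984126e-05]), 'ee_pos': array([ 0.28475178, -0.58382083,  0.23043918]), 'orientation': array([-3.14002086e+00,  1.07888212e-04,  4.53817721e-01]), 'wrist_force': array([-0.21987039, -0.42193248, -0.87147551]), 'ft_torque': array([-0.00960711,  0.00566871,  0.01726698]), 'grasp_force': 0.0, 'opening': 0.0854053577260063}
scene {'camera_matrix': array([[450.95459718,   0.        , 318.69751004],
       [  0.        , 450.95459718, 232.39612407],
       [  0.        ,   0.        ,   1.        ]]), 'camera_from_world': array([[-0.88498058, -0.4656153 , -0.00342881,  0.48950678],
       [-0.1992697 ,  0.38538063, -0.90098466,  0.24390838],
       [ 0.42083364, -0.79667067, -0.4338374 ,  0.70430805],
       [ 0.        ,  0.        ,  0.        ,  1.        ]])}
side {'camera_matrix': array([[554.54745247,   0.        , 321.47510194],
       [  0.        , 554.54745247, 246.87981231],
       [  0.        ,   0.        ,   1.        ]]), 'camera_from_world': array([[ 0.99984011,  0.01777701,  0.00192939, -0.57033243],
       [ 0.00939288, -0.43032319, -0.90262601,  0.123765  ],
       [-0.01521573,  0.90249982, -0.43042137,  1.13032826],
       [ 0.        ,  0.        ,  0.        ,  1.        ]])}
```

View pics/scene0.png

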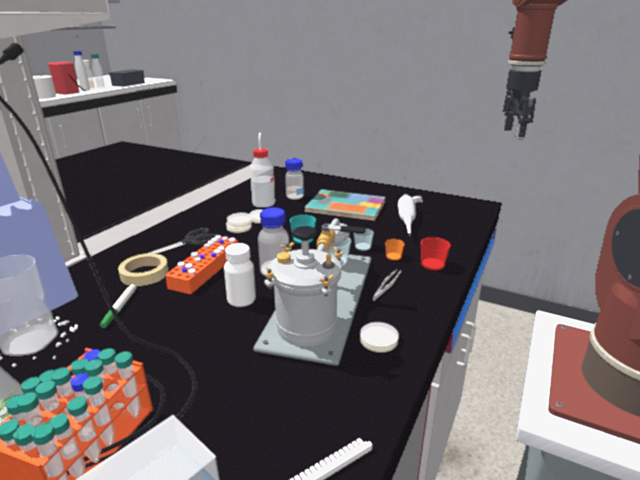

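View pics/side0.png

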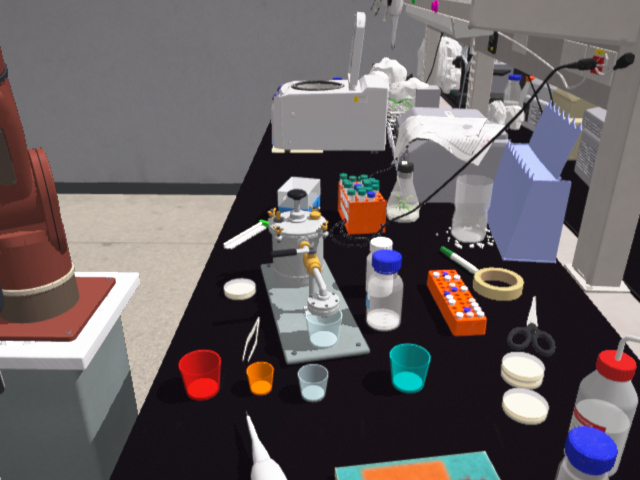

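```bash
python3 - <<'E'
import cv2,numpy as np
a=cv2.imread("pics/scene0.png")[215:375,250:400];b=cv2.imread("pics/side0.png")[180:370,230:390]
A=cv2.resize(a,None,fx=2.6,fy=2.6,interpolation=cv2.INTER_CUBIC);B=cv2.resize(b,None,fx=2.5,fy=2.5,interpolation=cv2.INTER_CUBIC)
c=np.zeros((480,800,3),np.uint8);c[:A.shape[0],:A.shape[1]]=A;c[:B.shape[0],395:395+B.shape[1]]=B
cv2.imwrite("pics/c0.png",c)
E
```

```text
(no output)
```

View pics/c0.png

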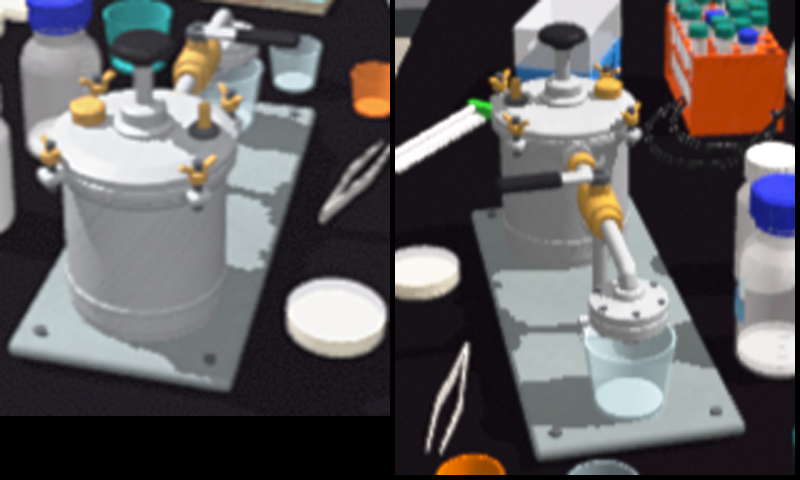

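```bash
cat >h.py <<'E'
import numpy as np,cv2
from cell import r,imaging
def proj(m,P):
    P=np.atleast_2d(P);T=m["camera_from_world"];c=P@T[:3,:3].T+T[:3,3];p=c@m["camera_matrix"].T;return p[:,:2]/p[:,2:]
def rig(p,P):
    P=np.atleast_2d(P).astype(float);c,s=np.cos(p[2]),np.sin(p[2]);return np.c_[p[0]+c*P[:,0]-s*P[:,1],p[1]+s*P[:,0]+c*P[:,1],P[:,2]]
E
python3 - <<'E'
from h import *
from scipy.optimize import least_squares
S=[([0,.11,.214],303.8,231.5),([.075,.185,.016],255,348.5),([-.075,.185,.016],337.7,361.5),([-.075,-.185,.016],370.4,257)]
D=[([-.075,.185,.016],261.6,264.5),([-.075,-.185,.016],287,361),([.075,-.185,.016],369,350.5),([0,.11,.214],296.8,194)]
ms,md=imaging.camera_model("scene"),imaging.camera_model("side")
def f(v):
    p=v
    return np.concatenate([(proj(m,rig(p,[x[0] for x in L]))-np.array([x[1:] for x in L])).ravel() for m,L in((ms,S),(md,D))])
for y0 in(-.2,0.2):
    o=least_squares(f,[.55,-.2,y0],loss="soft_l1");print(o.x,o.cost,f(o.x).round(1))
p=o.x
for th in(0,.12):
    t=[-.078*np.cos(th),-.04-.078*np.sin(th),.1495];print(th,proj(ms,rig(p,t)),proj(md,rig(p,t)))
for e in(0,.015):
  t=[-.04,.11,.158+e];print(e,proj(ms,rig(p,t)),proj(md,rig(p,t)))
print(rig(p,[[0,.11,.214],[0,-.04,.15],[-.078,-.04,.15],[0,-.118,.15]]))
E
```

```text
[0.5426694  0.01107799 0.23678084] 10.96286358867796 [ 0.4 -3.  -2.9 -1.7  0.2 -0.1  0.1 -1.1 -1.5 -0.7 -1.  -0.4  1.2 -1.1
 -0.2 -3.4]
[0.5426694  0.01107799 0.23678084] 10.96286358867794 [ 0.4 -3.  -2.9 -1.7  0.2 -0.1  0.1 -1.1 -1.5 -0.7 -1.  -0.4  1.2 -1.1
 -0.2 -3.4]
0 [[364.48645128 230.61930149]] [[269.8377392  254.04095953]]
0.12 [[364.94697469 228.60121754]] [[270.8382983  256.22830082]]
0 [[327.94177449 261.34362462]] [[278.10009278 217.49310393]]
0.015 [[327.99146626 253.40379642]] [[277.86985768 210.77953233]]
[[ 0.51686621  0.11800878  0.214     ]
 [ 0.55205238 -0.02780594  0.15      ]
 [ 0.47622873 -0.04610275  0.15      ]
 [ 0.57034919 -0.10362959  0.15      ]]
```

```bash
python3 -m creep '[[[0.04,-0.04,-0.06,0.1,1],[0.52,-0.53,-0.06,0.217,1],[0.52,-0.53,-0.06,0.217,1],[0.52,-0.53,-0.06,0.217,1],[0.52,-0.53,-0.06,0.217,1],[0.52,-0.53,-0.06,0.217,1],[0.52,-0.53,-0.06,0.217,1],[0.52,-0.53,-0.06,0.217,1],[0.52,-0.53,-0.06,0.217,1],[0.52,-0.53,-0.06,0.217,1],[0.52,-0.53,-0.06,0.217,1],[0.52,-0.53,-0.06,0.217,1]]]' 60
cat >>h.py <<'E'
def todo(x,y,z,yaw=None):
    s=r.sense();from_=np.array(s["ee_pos"]);w=s["orientation"][2];d=np.array([x,y,z])-from_
    print("t",s["time_s"],"pos",from_.round(4),"yaw",round(w,3),"F",s["wrist_force"].round(1),"| rows dx dy dz:",round(np.cos(w)*d[0]+np.sin(w)*d[1],4),round(np.sin(w)*d[0]-np.cos(w)*d[1],4),round(-d[2],4),"turn",None if yaw is None else round(w-yaw,3))
E
python3 -c "
from h import *
todo(.517,.118,.225,.237)
a=imaging.get_image('wrist');cv2.imwrite('pics/w1.png',a)
b=imaging.get_image('side')[150:330,200:420];cv2.imwrite('pics/s1.png',cv2.resize(b,None,fx=3,fy=3))
"
```

```text
time_s: 1.6
ee_pos: [0.5163, 0.1102, 0.2911]
orientation: [3.141, -0.0, 0.236]
wrist_force: [0.4, -1.3, 0.3]
opening: -0.0005
grasp_force: 0.0
t 1.6 pos [0.5163 0.1102 0.2911] yaw 0.236 F [ 0.4 -1.3  0.3] | rows dx dy dz: 0.0025 -0.0074 0.0661 turn -0.001
```

View pics/w1.png

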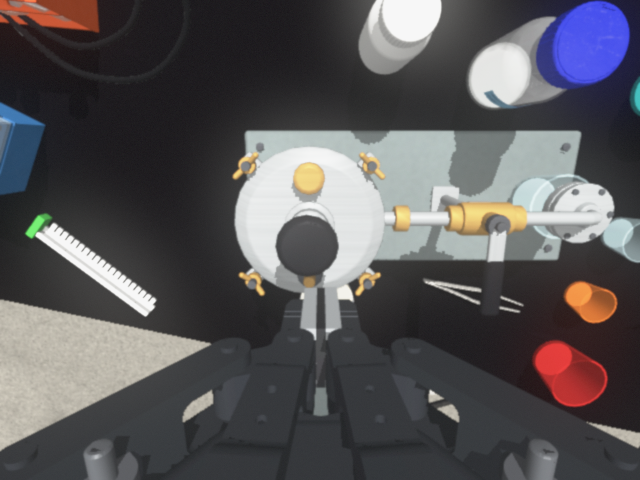

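Wrist view: the knob is centred at (307,245) with the pin just below it at (309,281), the lever hub is at (498,223) and the lever tip at (491,312). I'll check these against the fitted pose.

```bash
python3 - <<'E'
from h import *
p=[.5427,.0111,.2368];m=imaging.camera_model("wrist")
for n,P in dict(knob=[0,.11,.214],knob5=[0,.11,.205],c1=[.075,.185,.016],c2=[.075,-.185,.016],c3=[-.075,-.185,.016],hub=[0,-.04,.155],tip0=[-.078,-.04,.1545],pin=[-.04,.11,.17]).items(): print(n,proj(m,rig(p,P)).round(1))
E
```

```text
knob [[316.2 252.3]]
knob5 [[316.4 248.2]]
c1 [[250.5 131.7]]
c2 [[590.3 134.9]]
c3 [[564.1 265.2]]
hub [[509.5 231.6]]
tip0 [[495.3 321.6]]
pin [[316.7 284.8]]
```

View pics/s1.png

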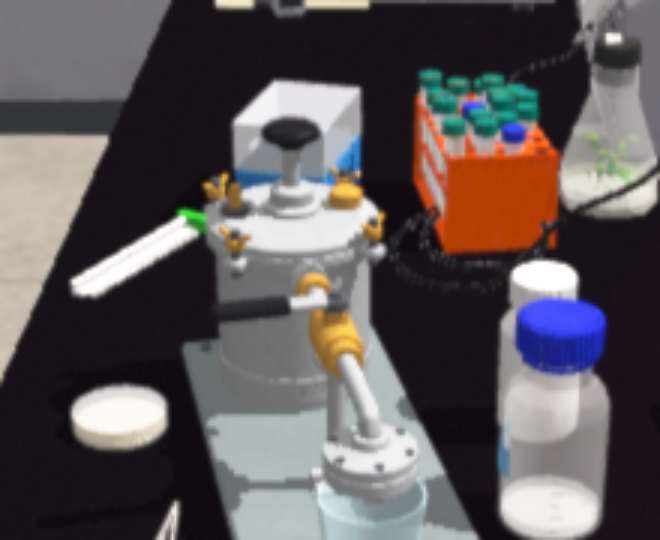

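```bash
python3 - <<'E'
from h import *
from scipy.optimize import least_squares
S=[([.075,.185,.016],255,348.5),([-.075,.185,.016],337.7,361.5),([-.075,-.185,.016],370.4,257)]
D=[([-.075,.185,.016],261.6,264.5),([-.075,-.185,.016],287,361),([.075,-.185,.016],369,350.5)]
W=[([0,.11,.214],307,246),([.075,.185,.016],247,131),([.075,-.185,.016],580,131),([-.075,-.185,.016],560,260),([0,-.04,.155],498,223)]
V=[(imaging.camera_model(n),L) for n,L in(("scene",S),("side",D),("wrist",W))]
def f(p,V): return np.concatenate([(proj(m,rig(p,[x[0] for x in L]))-np.array([x[1:] for x in L])).ravel() for m,L in V])
for v in(V,V[2:],V[:2]):
    o=least_squares(f,[.54,.01,.23],loss="soft_l1",args=(v,));print(o.x.round(4),o.cost.round(1),f(o.x,v).round(1))
    print(rig(o.x,[[0,.11,.214],[0,-.04,.15]]).round(4)[:,:2])
E
```

```text
[0.5443 0.0174 0.2424] 32.5 [-5.4  0.4 -1.7  1.9 -1.9 -0.2 -0.9 -1.9  0.9 -2.6  2.4 -3.5 -0.   2.5
 -2.3 -1.3  5.3 -0.   0.3  1.9  4.7  4.5]
[[ 0.5179  0.1242]
 [ 0.5539 -0.0214]]
[0.5456 0.0186 0.2446] 14.5 [-1.3  0.5 -3.2 -2.3  4.8 -1.9  0.   0.4  3.9  2.5]
[[ 0.519   0.1253]
 [ 0.5553 -0.0202]]
[0.5424 0.0107 0.2375] 6.1 [-2.6 -1.8  0.5 -0.2  0.2 -1.1 -1.7 -0.7 -1.  -0.2  1.2 -1. ]
[[ 0.5165  0.1176]
 [ 0.5518 -0.0281]]
```

```bash
python3 -m creep '[[[0.004,-0.011,0.04,0,1],[0.004,-0.011,0.065,0,1],[0.004,-0.011,0.075,0,1],[0.004,-0.011,0.085,0,1],[0.004,-0.011,0.095,0,1],[0.004,-0.011,0.095,0,1]]]'
python3 -c "
from h import *
todo(.5175,.122,.188)
a=imaging.get_image('wrist');cv2.imwrite('pics/w2.png',a)
"
```

```text
time_s: 2.45
ee_pos: [0.5176, 0.1199, 0.1967]
orientation: [3.141, -0.001, 0.236]
wrist_force: [-3.6, -1.4, 6.9]
opening: -0.0001
grasp_force: 3.1
t 2.45 pos [0.5176 0.1199 0.1967] yaw 0.236 F [-3.6 -1.4  6.9] | rows dx dy dz: 0.0004 -0.0021 0.0087 turn None
```

View pics/w2.png

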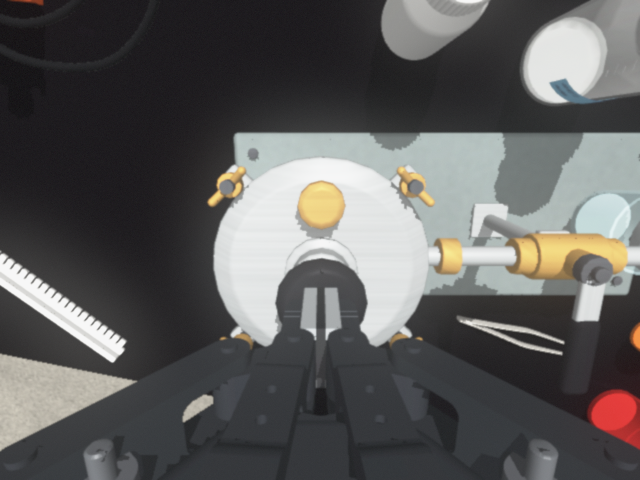

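The shut fingertips sit in the middle of the knob, centred at about (321,297), and it is going down at 7 N.

```bash
python3 -m creep '[[[0,0,0.008,0,1],[0,0,0.011,0,1],[0,0,0.011,0,1],[0,0,0.011,0,1]]]'; python3 -m creep '[[[0,0,-0.015,0,1],[0,0,-0.035,0,1],[0,0,-0.035,0,1],[0,0,-0.035,0,1],[0,0,-0.015,0,1],[0,0,0,0,1],[0,0,0.001,0,1],[0,0,0.001,0,1]]]'
python3 -m creep '[[[0,0,-0.015,0,1],[0,0,-0.035,0,1],[0,0,-0.035,0,1],[0,0,-0.035,0,1]]]'
python3 -c "
from h import *
a=imaging.get_image('side')[170:270,220:360];b=imaging.get_image('scene')[205:305,260:400]
cv2.imwrite('pics/p1.png',cv2.resize(np.hstack([a,b]),None,fx=2.8,fy=2.8,interpolation=2))
m,n=imaging.camera_model('side'),imaging.camera_model('scene')
for e in(0,.01,.02,.024):print(e,proj(m,rig([.5435,.014,.24],[-.04,.11,.158+e])),proj(n,rig([.5435,.014,.24],[-.04,.11,.158+e])))
"
```

```text
time_s: 3.0
ee_pos: [0.5181, 0.1201, 0.1877]
orientation: [3.141, -0.002, 0.236]
wrist_force: [-7.2, -3.0, 17.5]
opening: 0.0
grasp_force: 8.5
time_s: 4.0
ee_pos: [0.5188, 0.1204, 0.1874]
orientation: [3.14, -0.004, 0.237]
wrist_force: [-7.9, -2.1, 32.6]
opening: -0.0005
grasp_force: 15.7
time_s: 4.5
ee_pos: [0.5169, 0.1199, 0.2179]
orientation: [-3.141, 0.001, 0.237]
wrist_force: [-0.6, -0.5, 0.1]
opening: 0.0003
grasp_force: 0.0
0 [[278.46289419 216.99717417]] [[326.92894782 261.98678723]]
0.01 [[278.31137294 212.53746212]] [[326.95616043 256.6989199 ]]
0.02 [[278.15871442 208.04427673]] [[326.98369222 251.34902984]]
0.024 [[278.0973297  206.23754549]] [[326.99479557 249.19146245]]
```

View pics/p1.png

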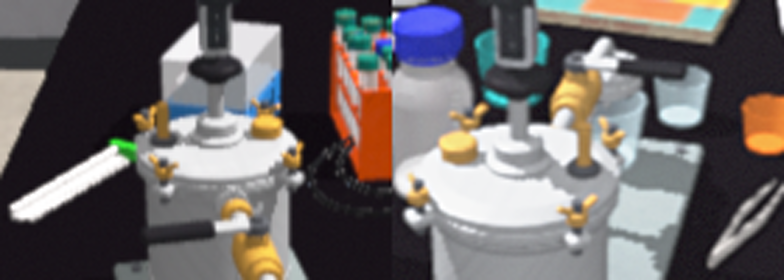

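Both views show the pin standing well up: scene crop top at (584,117), side crop (162,103). Extra strokes do no harm, so I'll do four more full ones.

```bash
python3 -m creep '[[[0,0,0.02,0,1],[0,0,0.033,0,1],[0,0,0.034,0,1],[0,0,0.034,0,1],[0,0,0.015,0,1],[0,0,0,0,1],[0,0,0,0,1],[0,0,0,0,1],[0,0,0.02,0,1],[0,0,0.033,0,1],[0,0,0.034,0,1],[0,0,0.034,0,1]]]'
python3 -m creep '[[[0,0,-0.02,0,1],[0,0,-0.034,0,1],[0,0,-0.034,0,1],[0,0,-0.034,0,1],[0,0,-0.015,0,1],[0,0,-0.001,0,1],[0,0,0,0,1],[0,0,0,0,1],[0,0,-0.02,0,1],[0,0,-0.034,0,1],[0,0,-0.034,0,1],[0,0,-0.034,0,1]]]'
python3 -m creep '[[[0,0,0.02,0,1],[0,0,0.033,0,1],[0,0,0.034,0,1],[0,0,0.034,0,1],[0,0,0.015,0,1],[0,0,-0.01,0,1],[0,0,-0.03,0,1],[0,0,-0.03,0,1]]]'
python3 -c "
from h import *
a=imaging.get_image('side')[170:270,220:360];b=imaging.get_image('scene')[205:305,260:400]
cv2.imwrite('pics/p2.png',cv2.resize(np.hstack([a,b]),None,fx=2.8,fy=2.8,interpolation=2))
p=[.5435,.014,.24]
print(rig(p,[[-.06,-.04+.03,.15],[0,-.04,.15]]));todo(*rig(p,[-.06,-.005,.146])[0],.24)
"
```

```text
time_s: 6.1
ee_pos: [0.5188, 0.1206, 0.1875]
orientation: [3.141, -0.004, 0.237]
wrist_force: [-4.3, -1.5, 24.0]
opening: 0.0002
grasp_force: 11.7
time_s: 7.6
ee_pos: [0.5169, 0.1199, 0.2179]
orientation: [-3.141, 0.002, 0.237]
wrist_force: [0.4, -0.3, -0.1]
opening: -0.0001
grasp_force: 0.0
time_s: 8.6
ee_pos: [0.5178, 0.1203, 0.2496]
orientation: [3.142, -0.001, 0.237]
wrist_force: [0.2, 0.4, -0.7]
opening: -0.0001
grasp_force: 0.0
[[ 0.48759675 -0.00997554  0.15      ]
 [ 0.55300811 -0.02485352  0.15      ]]
t 8.7 pos [0.517  0.1199 0.2479] yaw 0.237 F [-0.   0.4 -0.9] | rows dx dy dz: -0.059 0.1144 0.1019 turn -0.003
```

View pics/p2.png

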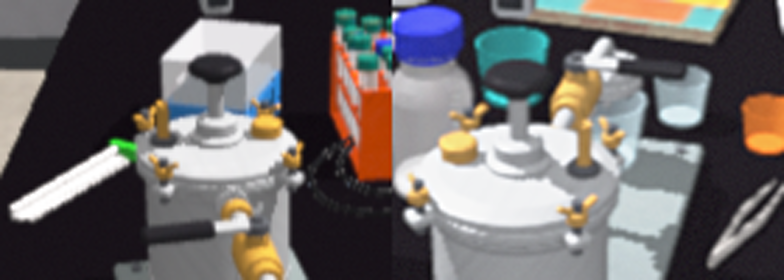

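The knob is up and the pin's top is the same as four strokes ago: fully out. On to the lever.

```bash
python3 -m creep '[[[-0.03,0.05,0,0,1],[-0.058,0.106,0,0,1],[-0.058,0.106,0,0,1],[-0.058,0.106,0.05,0,1],[-0.058,0.106,0.09,0,1],[-0.058,0.106,0.108,0,1],[-0.058,0.106,0.108,0,1]]]'
python3 -c "
from h import *
todo(.5,0,.141,.24)
a=imaging.get_image('wrist');cv2.imwrite('pics/w3.png',a)
"
```

```text
time_s: 9.57
ee_pos: [0.4852, 0.0039, 0.1401]
orientation: [-3.14, 0.002, 0.237]
wrist_force: [0.3, 0.3, -0.7]
opening: -0.0002
grasp_force: 0.0
t 9.575 pos [0.4852 0.0039 0.1401] yaw 0.237 F [ 0.3  0.3 -0.7] | rows dx dy dz: 0.0135 0.0072 -0.0009 turn -0.003
```

View pics/w3.png

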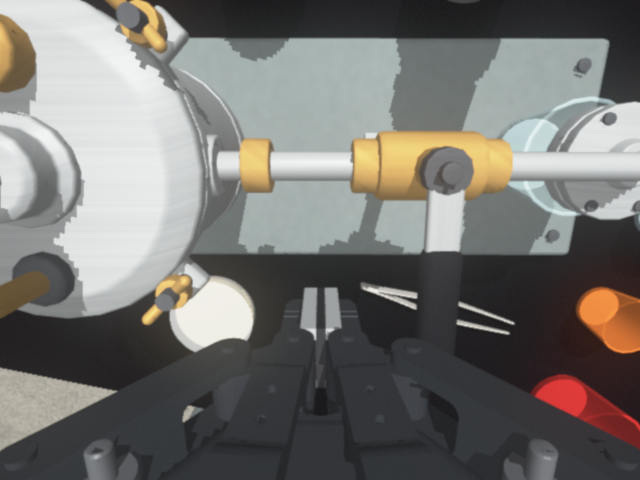

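The fingertips at (321,300) are beside the lever on its vessel side (sleeve at u≈440), with 40 mm of gap. I'll push round the arc.

```bash
python3 -m creep '[[[0,0.013,0,0,1],[0,0.026,0,0,1],[-0.002,0.036,0,0,1],[-0.003,0.044,0,0,1],[-0.001,0.053,0,0,1],[0,0.062,0,0,1],[0.004,0.07,0,0,1],[0.008,0.078,0,0,1],[0.014,0.085,0,0,1],[0.02,0.0915,0,0,1],[0.03,0.098,0,0,1],[0.03,0.098,0,0,1]]]'
python3 -m creep '[[[0.005,0.002,0,0,1],[0.01,0.004,0,0,1],[0.01,0.004,0,0,1]]]'
python3 -c "
from h import *
a=imaging.get_image('wrist');cv2.imwrite('pics/w4.png',a)
"
```

```text
time_s: 11.12
ee_pos: [0.539, -0.0852, 0.141]
orientation: [3.142, -0.001, 0.236]
wrist_force: [-0.2, -0.5, 0.4]
opening: 0.0001
grasp_force: 0.0
time_s: 11.5
ee_pos: [0.547, -0.0861, 0.1406]
orientation: [-3.14, 0.004, 0.237]
wrist_force: [-9.3, 1.2, 3.9]
opening: -0.0001
grasp_force: 4.4
```

View pics/w4.png

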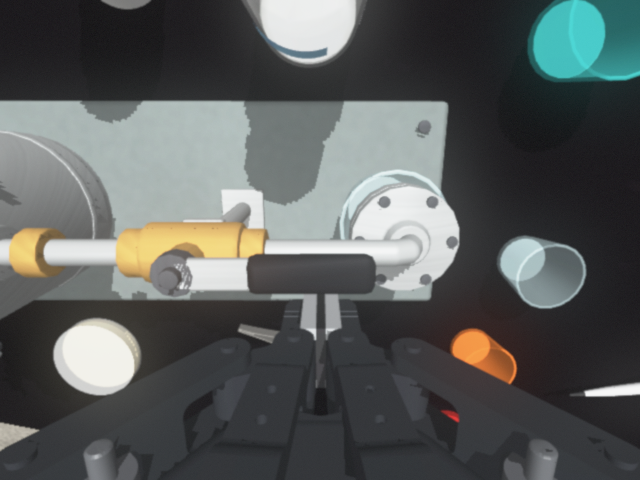

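The lever sleeve, from (248,272) to (375,272), now lies along the pipe, with 9 N against the stop. I'll push a little more to confirm, then back away and lift.

```bash
python3 -m creep '[[[0.002,0,0,0,1],[0.002,0,0,0,1]]]'; python3 -m creep '[[[-0.02,0,0,0,1],[-0.04,0,0,0,1],[-0.04,0,-0.05,0,1],[-0.04,0,-0.1,0,1],[-0.04,0,-0.14,0,1],[-0.04,0,-0.14,0,1],[-0.04,0,-0.14,0,1]]]'
python3 -c "
from h import *
a=imaging.get_image('side')[170:370,220:400];b=imaging.get_image('scene')[205:355,260:410]
A=cv2.resize(a,(400,444),interpolation=2);B=cv2.resize(b,(400,400),interpolation=2)
cv2.imwrite('pics/f.png',np.hstack([A,np.vstack([B,np.zeros((44,400,3),np.uint8)])]))
"
```

```text
time_s: 11.8
ee_pos: [0.5473, -0.086, 0.1405]
orientation: [-3.14, 0.008, 0.237]
wrist_force: [-17.4, 0.9, 9.5]
opening: -0.0004
grasp_force: 8.4
time_s: 12.68
ee_pos: [0.5117, -0.0953, 0.2806]
orientation: [3.142, 0.0, 0.237]
wrist_force: [-0.6, -0.9, -1.1]
opening: 0.0002
grasp_force: 0.0
```

View pics/f.png

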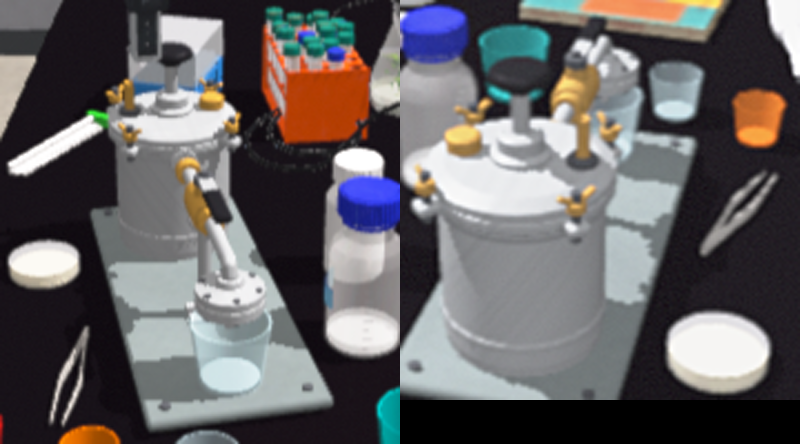

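The lever is open along the pipe, the pin is out, the knob is up, everything else is undisturbed and the gripper is clear. Handing in.

```bash
python3 -c "
from cell import r
print(r.finish_job())"
```

```text
the job is handed in; nothing more can be done
None
```

I gave the pump six full strokes until the pin stood fully out in the camera views, then pushed the valve lever open to its stop along the pipe, left nothing else disturbed, and handed the job in at about 13 s (no verdict returned).

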